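# Pin the paint pen's gate open on its sprung stay

## Robot

A 7-joint arm with a two-finger parallel gripper is mounted at the origin on the work surface. World frame = base frame: x ahead of the robot, y to its left, z up, the work surface at z = 0. Lengths are in m, angles in rad, forces in N, time in s.
With the tool pointing down it reaches from about 0.35 to 0.9 m from the base axis. Payload 8.1 kg.
Tool frame: the origin (TCP) lies on the centre line of the jaws, within the pads' length; the fingertips stand 14 mm ahead of it and the grasp point (between the pads) lies 5 mm behind it; z points along the fingers, y is the direction in which the jaws open and shut (so a half turn about z gives the same grasp; the last joint's range is limited). The gripper opens to 92 mm and grips with 3 to 60 N. Pads are 19 mm wide; open, the fingers measure 130 mm over their backs; the gripper's body (75 mm by 190 mm) begins 47 mm behind the grasp point.
Start: joints at [1.143, 0.434, 0.025, 1.573, -0.012, 1.134, -0.075], TCP at [0.199, -0.592, 0.241] pointing down, gripper open.
Joint ranges: [-2.62, 2.62], [-0.44, 2.09], [-1.27, 1.32], [0.08, 2.57], [-1.32, 4.46], [0.12, 2], [-2.74, 2.74]. Speed limits (rad/s): [2.22, 2.22, 3.01, 3.01, 3.14, 3.14, 3.14].

## Interface

Orientations are given as a rotation vector (axis times angle).
In Python, from cell import observe, eyes, arm gives the robot as it stands.
- The arm moves only by the tool step_arm, never from a script. Its argument "series" is a list that holds one entry, the list of rows, each a list of 5 numbers: the finger opening in m, from 0 to 0.0918, then the shift along the world's x, y, z in m, then the turn about the world's z in degrees. In form: [[[hand, dx, dy, dz, spin], ...]]. A call has 1 to 20 rows; each row is the pose to reach, as a shift and turn from the pose measured when the call began; what a row does not reach only later rows make up. A row lasts 1/12 s, in which the tool goes at most 41.7 mm and 7.16 degrees, less where a joint would pass 70% of its speed; a pose out of reach is approached as far as the arm can. A call with a gripper value outside its range is refused whole. The fingers move at their own pace and stop on an object; "squeeze" is the grip in N (left out, the last holds). Time passes only in rows, so rows that repeat a pose let the fingers close. It gives the time, the measured TCP pose, the force and the opening at its end, in the units of the state.
- observe(): the state, without advancing time (a new reading comes with each control period).
- eyes.get_image(name): name is "side" or "top"; returns (picture, depth): 420x560x3 uint8, red, green, blue; 420x560 float32, m along the optical axis (not along the pixel's ray), 0 where there is no reading.
- eyes.camera_params(name): a dict with "intrinsics" (3x3 intrinsics, pixels), "position" and "attitude" of the camera in the world. Camera axes: x right, y down, z forward; pixel columns grow to the right and rows downward; lengths in m; the calibration is good to about 2 mm. A picture is of the moment at which its call begins. camera_params takes no time and is no camera call.
- arm.sign_off(): hands the job in, once; it reports no verdict.
The state is a dict: "clock": time; "joints": joint angles; "dq": joint speeds; "joint_efforts": joint torques, N m; "position": TCP position; "ee_rot": TCP orientation; "force": force on the tool from outside, world axes, zero at the start; "ft_torque": the same for the moment, N m; "width": opening from 0.0 (shut) to 1.0 (fully open).
Only numpy, scipy, OpenCV 4.12 (cv2) and the standard library are available. Lean on these libraries where they do the work, as an engineer would, in place of code of your own. Each camera call takes 0.05 s, during which the arm holds its last target.

## Task

Lift the gravity latch bar by its red knob out of the catch, swing the self-closing gate of the paint pen out to the blue stay, and lower the bar into the stay's brass channel, between the low lip and the orange sprung plate, so that it lies fully down and holds the gate open after you let go. Lean on the sprung plate gently, well short of bottoming it, and leave the pots and the other things on the table where they are.

Things in the scene. Friction and masses are not known exactly. Their poses are not given: they have to be found in the camera images.
- pen: Fixed pen for paint pots with slat fences 104 mm high. Origin on the gate's upright hinge axis, at table height. The shut gate runs from it along -y; +x points into the pen (200 mm deep), -x outside, where the gate opens. At y = -248 mm the latch post carries a brass channel that holds the bar's nose: tall back inside (top 166 mm high), low lip outside (top 139 mm high).
- gate_hinge (a point): Point on the gate's hinge axis, 130 mm above the table. The stay, not tracked, is a blue post with a like brass channel 250 mm from this axis, clamped on the curved steel rail outside the pen where the gate angle is 0.75 to 1.15 rad; it must be felt for (or seen). The opening gate's bar passes over its low lip (10 mm thick, top 139 mm high), then meets the orange sprung plate.
- gate (a joint): Angle of the slatted gate (blue bars, 220 mm long, 115 mm high), rad. 0 shut; grows as it swings out, clockwise seen from above: the gate then points along (-sin, -cos) of it in the pen's x, y. Stops at 1.4. A hinge spring pulls it shut with 0.4 N m plus 0.4 N m per rad (2 to 5 N at the knob), with some damping; let go unlatched, it swings shut.
- latch_bar (a joint): Angle of the steel gravity bar, rad. 0 down along the gate's top; grows as the nose is lifted; stops at 0.3. 10 mm wide, 14 mm high, 0.18 to 0.31 kg, pivot on the gate 35 mm from the hinge axis, 130 mm above the table; nose tip 228 mm from the pivot. Clear above the lips beyond 0.085 rad; resting on a lip it reads 0.075. Falls by its own weight (1 to 3 N at the knob).
- knob (a point): Centre of the red ball knob, 26 mm in diameter, on an 8 mm stem on the bar. With the bar down it is 175 mm above the table and 185 mm from the hinge axis; from the pivot, 150 mm along the bar and 45 mm square to it. The bar's top lies 38 mm below it.
- buffer (a joint): Travel of the stay's orange sprung plate, m: 0 free, 0.010 bottomed. Plate 26 mm wide, 121 to 203 mm above the table. It yields the way the gate opens: 1.2 N to start, then 1.2 N per mm, at the nose. Lip to free plate is 15 mm, so the 10 mm bar has 5 mm play; lower it while it leans on the plate, pressed in 1 to 6 mm. More than 8.5 mm counts as ramming.
- pot_a: blue lidded paint jar, 52 mm in diameter, 70 mm high, standing in the pen; origin at the centre of its underside. To be left alone.
- pot_b: white lidded paint jar with a blue lid, 52 mm in diameter, 70 mm high, standing in the pen; origin at the centre of its underside. To be left alone.
- pot_c: brown lidded paint jar, 52 mm in diameter, 70 mm high, standing in the pen; origin at the centre of its underside. To be left alone.
- brush_cup: blue ceramic cup, 84 mm in diameter, 100 mm high, on the table; origin at the centre of its underside. To be left alone.
- seal_stone: upright pale stone block, 35 x 35 x 70 mm, on the table; origin at the centre of its underside. To be left alone.
- dish: flat white dish, 120 mm in diameter, 20 mm high, on the table; origin at the centre of its underside. To be left alone.
- brush: paint brush about 200 mm long lying on the table. To be left alone.

How it is judged:
On the way, in this order (a step that is already met when the one before it is completed fails the run):
1. the bar is lifted clear of the catch while the gate is still shut (value of joint latch_bar above 0.08 rad and value of joint gate below 0.1 rad), for 0.05 s.
2. the gate is swung well open with the bar held up (value of joint latch_bar above 0.08 rad and value of joint gate above 0.6 rad), for 0.1 s.
At the end, for the whole second after the job is handed in: The gate stands still (below 0.05 rad/s) beyond 0.65 rad, held there by the bar in the stay's channel, and the bar is down (below 0.045 rad) (value of joint gate above 0.65 rad and value of joint latch_bar below 0.045 rad and velocity of joint gate between -0.05 and 0.05 rad/s); the robot touches nothing.
It fails at once if the sprung plate is rammed (pressed in more than 8.5 mm) (value of joint buffer above 0.0085 m).
It fails at once if a pot or another loose thing on the table is moved by more than 30 mm (distance of any of pot_a, pot_b, pot_c, brush_cup, seal_stone, dish, brush from where it was at the start of the episode above 0.03 m).
It also fails if it takes over 66 s, if anything falls off the work surface, if the arm or the gripper's body presses on something with over 40 N, if the wrist force passes 120 N, or if a joint passes its speed limit or range.

## Working session

There is one attempt and no reset: what is moved stays moved. The work goes in short steps, Python scripts to look and compute and a tool call to move; the robot and the scene stay as the last step left them, time stands still between calls to the robot, and variables do not carry over. Pictures are saved under pics/ and viewed, and the job is handed in when it is done.

Besides the shell and the picture viewer there is one more tool, called after "Request:" as a command line: name --argument value ..., lists and objects as JSON in quotes. step_arm: Moves the arm, as the interface text tells. Its arguments: {"type":"object","properties":{"series":{"type":"array"},"squeeze":{"type":"number"}},"required":["series"]}

```bash
ls; mkdir -p pics; python3 - <<'E'
from cell import observe, eyes, arm
import cv2, numpy as np
s=observe(); print(s)
for n in("side","top"):
    im,d=eyes.get_image(n); cv2.imwrite(f"pics/{n}0.png",im[:,:,::-1]); np.savez(f"pics/{n}0.npz",im=im,d=d)
    print(n,eyes.camera_params(n))
E
```

```text
pics
{'clock': 0.0, 'joints': array([ 1.14337871,  0.43523932,  0.02497001,  1.574126  , -0.01161511,
        1.1339452 , -0.07509756]), 'dq': array([-0.00155279, -0.00046728,  0.00034625,  0.00018766, -0.00042955,
        0.00047896, -0.00042407]), 'joint_efforts': array([-2.12262421e-03, -6.67849088e+01,  9.83957872e-01, -3.14474595e+01,
       -6.05642796e-02,  4.26695624e-02,  1.98913872e-04]), 'position': array([ 0.19925768, -0.59187073,  0.23992356]), 'ee_rot': array([-3.09876343e+00, -5.07624908e-01,  5.97062002e-04]), 'force': array([-0.73557717,  0.47763452,  0.45342513]), 'ft_torque': array([-0.0286358 , -0.00844929,  0.02772629]), 'width': 0.9996463670252173}
side {'intrinsics': array([[494.62774865,   0.        , 272.93397637],
       [  0.        , 494.62774865, 210.74208265],
       [  0.        ,   0.        ,   1.        ]]), 'position': array([1.33812956, 1.12606614, 1.11876245]), 'attitude': array([-0.73789146, -2.45322548,  1.26903056])}
top {'intrinsics': array([[442.07103921,   0.        , 282.38818746],
       [  0.        , 442.07103921, 210.46174127],
       [  0.        ,   0.        ,   1.        ]]), 'position': array([ 0.45864341, -0.04217572,  1.48388513]), 'attitude': array([-2.16721934,  2.21763173, -0.07631695])}
```

View pics/side0.png

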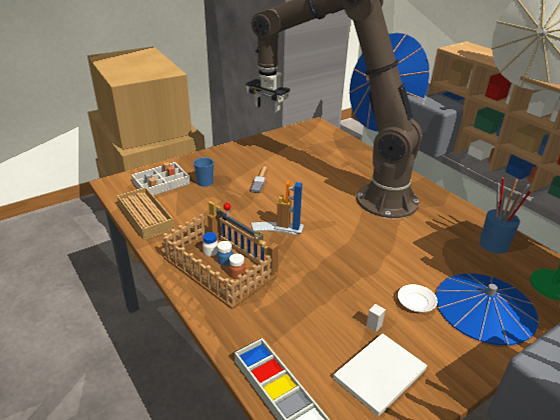

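View pics/top0.png

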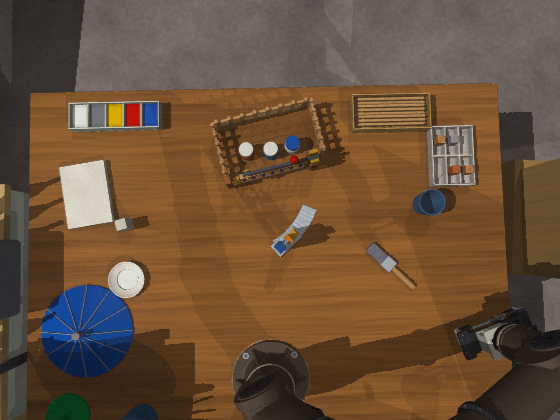

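```bash
cat > h.py <<'E'
import cv2, numpy as np
from scipy.spatial.transform import Rotation as R
from cell import observe, eyes, arm
P={n:eyes.camera_params(n) for n in("side","top")}
def ray(n,u,v):
    p=P[n];d=np.linalg.inv(p["intrinsics"])@[u,v,1.];return p["position"],R.from_rotvec(p["attitude"]).as_matrix()@d
def onz(n,u,v,z):
    o,d=ray(n,u,v);return o+d*(z-o[2])/d[2]
def pt(n,u,v,depth):
    o,d=ray(n,u,v);return o+d*depth
def two(a,b):
    o1,d1=ray("side",*a);o2,d2=ray("top",*b)
    t=np.linalg.lstsq(np.c_[d1,-d2],o2-o1,rcond=None)[0]
    p,q=o1+d1*t[0],o2+d2*t[1];return (p+q)/2,np.linalg.norm(p-q)
def proj(n,X):
    p=P[n];c=R.from_rotvec(p["attitude"]).as_matrix().T@(np.asarray(X)-p["position"]);c=p["intrinsics"]@c;return c[:2]/c[2]
def red(im):
    h=cv2.cvtColor(im,cv2.COLOR_RGB2HSV);m=((h[...,0]<6)|(h[...,0]>174))&(h[...,1]>200)&(h[...,2]>90)
    k,l,s,c=cv2.connectedComponentsWithStats(m.astype(np.uint8));return [(s[i],c[i]) for i in range(1,k) if s[i,4]>8]
E
python3 - <<'E'
from h import *
for n,(x0,y0,x1,y1) in dict(side=(150,160,330,310),top=(200,80,350,270)).items():
    f=np.load(f"pics/{n}0.npz");im=f["im"]
    for r in red(im):print(n,r)
    k=4 if n=="side" else 3
    c=cv2.resize(im[y0:y1,x0:x1],None,fx=k,fy=k,interpolation=cv2.INTER_CUBIC);cv2.imwrite(f"pics/{n}0z.png",c[:,:,::-1])
E
```

```text
side (array([500, 179,   4,  24,  33], dtype=int32), array([501.57575758, 189.66666667]))
side (array([224, 203,   7,   7,  39], dtype=int32), array([226.74358974, 206.02564103]))
side (array([252, 359,  32,  23, 367], dtype=int32), array([266.77929155, 370.13079019]))
top (array([126, 104,  13,  22, 286], dtype=int32), array([132. , 114.5]))
top (array([290, 156,   8,   8,  49], dtype=int32), array([293.67346939, 159.12244898]))
```

View pics/side0z.png

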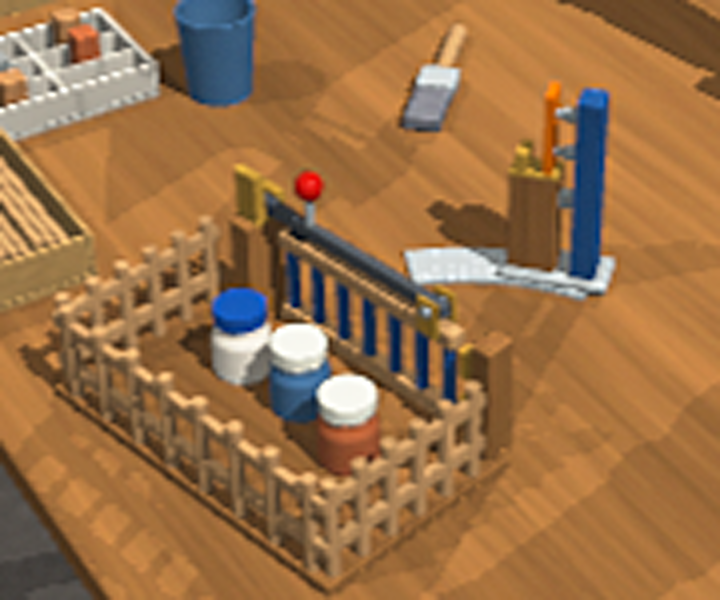

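View pics/top0z.png

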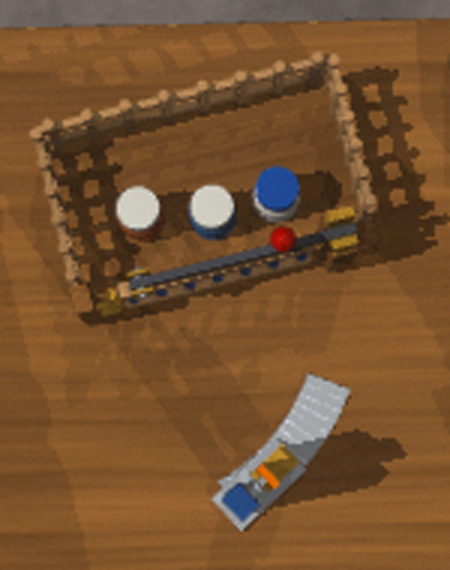

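```bash
cat >> h.py <<'E'
def cloud(n,d):
    p=P[n];v,u=np.mgrid[:420,:560];r=np.stack([u,v,np.ones_like(u)],-1)@np.linalg.inv(p["intrinsics"]).T
    return (r*d[...,None])@R.from_rotvec(p["attitude"]).as_matrix().T+p["position"]
E
python3 - <<'E'
from h import *
k,e=two((226.74,206.03),(293.67,159.12));print("knob two",k,e, "onz",onz("top",293.67,159.12,.175),onz("side",226.74,206.03,.175))
f=np.load("pics/top0.npz");C=cloud("top",f["d"]);im=f["im"]
h=cv2.cvtColor(im,cv2.COLOR_RGB2HSV)
print("knob depth",C[159,294]); 
# bar: grey pixels with z .12-.15 
box=np.zeros((420,560),bool);box[145:190,225:330]=1
m=box&(h[...,1]<90)&(C[...,2]>.125)&(C[...,2]<.15)
v,u=np.nonzero(m);p=C[m];print(len(p),p[:,2].mean(),p[:,:2].min(0),p[:,:2].max(0))
q=np.array([onz("top",a,b,.137)for a,b in zip(u,v)])[:,:2]
l=cv2.fitLine(q.astype(np.float32),cv2.DIST_HUBER,0,.01,.01).ravel();print("line",l);s=(q-l[2:])@l[:2];print(s.min(),s.max(),(l[2:]+l[:2]*s.min()),(l[2:]+l[:2]*s.max()))
kk=(k[:2]-l[2:]);print("knob off line",kk@[-l[1],l[0]])
# stay: orange and blue in both views
for n,b in (("top",(265,220,310,262)),("side",(270,175,310,240))):
    g=np.load(f"pics/{n}0.npz");h=cv2.cvtColor(g["im"],cv2.COLOR_RGB2HSV);Cn=cloud(n,g["d"])
    B=np.zeros((420,560),bool);B[b[1]:b[3],b[0]:b[2]]=1
    for nm,lo,hi in(("orange",5,16),("brass",18,30),("blue",100,125)):
        m=B&(h[...,0]>=lo)&(h[...,0]<=hi)&(h[...,1]>(170 if nm!="brass" else 110))&(Cn[...,2]>.1)
        v,u=np.nonzero(m)
        if len(u): print(n,nm,len(u),"px",u.mean(),v.mean(),u.min(),u.max(),v.min(),v.max(),"xyz",np.median(Cn[m],0).round(4),Cn[m].min(0).round(3),Cn[m].max(0).round(3))
E
```

```text
knob two [ 0.69277903 -0.0883265   0.17696622] 0.0022489100982813056 onz [ 0.69407842 -0.08903409  0.175     ] [ 0.69064597 -0.089989    0.175     ]
knob depth [ 0.69188352 -0.0895149   0.18907304]
246 0.13682299770879808 [ 0.64567506 -0.16539704] [0.71306013 0.06636847]
line [ 0.22666152 -0.9739736   0.6809277  -0.0403374 ]
-0.10960201947578112 0.1290696159398339 [0.65608513 0.06641207] [ 0.71018281 -0.1660478 ]
knob off line 0.0006656027352503737
top orange 31 px 288.61290322580646 238.90322580645162 265 307 235 250 xyz [ 0.4586 -0.0687  0.2036] [ 0.447 -0.077  0.117] [ 0.468 -0.042  1.484]
top brass 82 px 292.5609756097561 234.2560975609756 284 298 228 243 xyz [ 0.471  -0.0829  0.1219] [ 0.444 -0.099  0.113] [ 0.49  -0.055  0.143]
top blue 62 px 279.53225806451616 246.82258064516128 274 285 242 252 xyz [ 0.4339 -0.0419  0.2019] [ 0.419 -0.057  0.195] [ 0.448 -0.025  0.207]
side orange 77 px 286.9220779220779 192.33766233766235 285 289 180 208 xyz [ 0.4652 -0.0615  0.1649] [ 0.441 -0.077  0.108] [ 0.472 -0.047  0.207]
side brass 63 px 282.41269841269843 200.8095238095238 277 290 195 205 xyz [ 0.4733 -0.076   0.1224] [ 0.442 -0.092  0.112] [1.338 1.126 1.119]
side blue 174 px 297.2413793103448 196.3735632183908 294 301 183 222 xyz [ 0.4404 -0.0305  0.1586] [ 0.418 -0.051  0.101] [1.338 1.126 1.119]
```

```bash
python3 - <<'E'
from h import *
im=np.load("pics/top0.npz")["im"];d=np.load("pics/top0.npz")["d"]
c=cv2.resize(im[215:265,260:320],None,fx=12,fy=12,interpolation=cv2.INTER_NEAREST);cv2.imwrite("pics/stay.png",c[:,:,::-1])
im=np.load("pics/side0.npz")["im"]
c=cv2.resize(im[175:240,265:315],None,fx=9,fy=9,interpolation=cv2.INTER_NEAREST);cv2.imwrite("pics/stays.png",c[:,:,::-1])
Y=R.from_rotvec(observe()["ee_rot"]).as_matrix();print(Y.round(3),np.degrees(np.arctan2(Y[1,1],Y[0,1])))
E
```

```text
[[ 0.948  0.319 -0.001]
 [ 0.319 -0.948  0.001]
 [-0.    -0.001 -1.   ]] -71.39250851281378
```

View pics/stay.png

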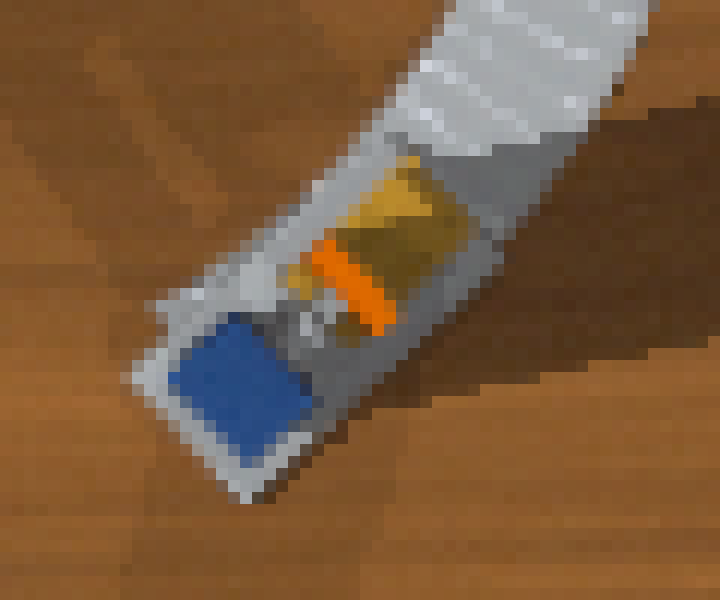

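View pics/stays.png

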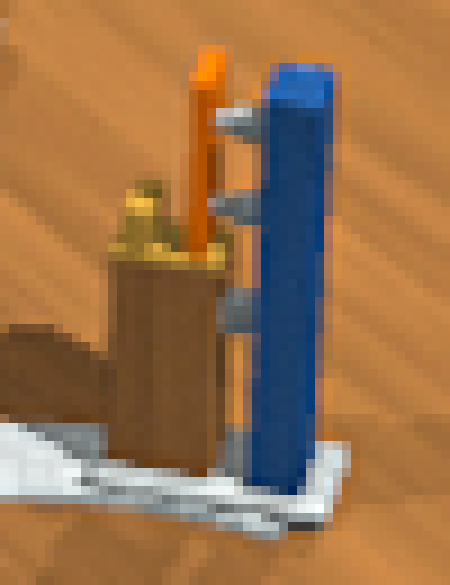

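```bash
cat >> h.py <<'E'
d0=np.array([.22666,-.97397]);d0/=np.linalg.norm(d0)
K0=np.array([.692,-.0889]);H=K0-.185*d0
xp=np.array([-d0[1],d0[0]]);yp=-d0
def pol(x):
    r=np.asarray(x)[:2]-H;return np.hypot(*r),np.arctan2(-r@xp,-r@yp)
def kn(a,b=0.):  # knob centre world at gate a, bar b
    rad=.035+.150*np.cos(b)-.045*np.sin(b);z=.130+.150*np.sin(b)+.045*np.cos(b)
    return np.r_[H+rad*(-np.sin(a)*xp-np.cos(a)*yp),z]
E
python3 - <<'E'
from h import *
print("H",H)
for nm,u,v,z in(("plate near",290.2,237.5,.203),("plate near inner",287.1,235,.203),("plate near outer",293.1,240.3,.203),("plate far",288.9,239.3,.203),("lip tip hi",294.2,228.2,.139),("lip outer hi",299,233.4,.139),("lip mid left",289,233.5,.139)):
    x=onz("top",u-.5,v-.5,z);print(nm,x.round(4),np.round(pol(x),4))
for b in(0,.14):
  for a in(0,.25,.5,.75,.9,1.0,1.05,1.1): print(b,a,(kn(a,b)-kn(0,0)).round(4))
s=observe();print("pos",s["position"],"to knob",kn(0)-s["position"])
print("tangent yaw deg",np.degrees(np.arctan2(xp[1],xp[0])))
E
```

```text
H [0.65006774 0.09128514]
plate near [ 0.462  -0.0709  0.203 ] [0.2484 1.0878]
plate near inner [ 0.4694 -0.0621  0.203 ] [0.237  1.0955]
plate near outer [ 0.4537 -0.0791  0.203 ] [0.26   1.0848]
plate far [ 0.4569 -0.067   0.203 ] [0.2498 1.113 ]
lip tip hi [ 0.4901 -0.0852  0.139 ] [0.2382 0.9651]
lip outer hi [ 0.474  -0.0994  0.139 ] [0.2596 0.9744]
lip mid left [ 0.4744 -0.069   0.139 ] [0.2378 1.0599]
0 0 [0. 0. 0.]
0 0.25 [-0.0459 -0.0048  0.    ]
0 0.5 [-0.0915  0.002   0.    ]
0 0.75 [-0.1341  0.0198  0.    ]
0 0.9 [-0.157   0.0353  0.    ]
0 1.0 [-0.1709  0.0475  0.    ]
0 1.05 [-0.1774  0.0542  0.    ]
0 1.1 [-0.1835  0.0611  0.    ]
0.14 0 [-0.0018  0.0075  0.0205]
0.14 0.25 [-0.0457  0.003   0.0205]
0.14 0.5 [-0.0894  0.0094  0.0205]
0.14 0.75 [-0.1302  0.0265  0.0205]
0.14 0.9 [-0.1522  0.0414  0.0205]
0.14 1.0 [-0.1655  0.0531  0.0205]
0.14 1.05 [-0.1717  0.0594  0.0205]
0.14 1.1 [-0.1776  0.0661  0.0205]
pos [ 0.19926583 -0.59191041  0.24001093] to knob [ 0.49273417  0.50301041 -0.06501093]
tangent yaw deg 13.100562580206962
```

Request:
step_arm --series '[[[0.0918, 0.028, 0.028, 0.01, 5], [0.0918, 0.056, 0.056, 0.02, 10], [0.0918, 0.084, 0.084, 0.02, 15], [0.0918, 0.112, 0.113, 0.02, 20], [0.0918, 0.14, 0.142, 0.02, 25], [0.0918, 0.168, 0.17, 0.02, 30], [0.0918, 0.196, 0.199, 0.02, 35], [0.0918, 0.224, 0.228, 0.02, 40], [0.0918, 0.252, 0.257, 0.02, 45], [0.0918, 0.28, 0.285, 0.02, 50], [0.0918, 0.308, 0.314, 0.02, 55], [0.0918, 0.336, 0.343, 0.02, 60], [0.0918, 0.364, 0.371, 0.02, 65], [0.0918, 0.392, 0.4, 0.02, 70], [0.0918, 0.42, 0.429, 0.02, 75], [0.0918, 0.448, 0.457, 0.02, 80], [0.0918, 0.476, 0.486, 0.02, 84.5], [0.0918, 0.4927, 0.503, 0.02, 84.5], [0.0918, 0.4927, 0.503, 0.02, 84.5], [0.0918, 0.4927, 0.503, 0.02, 84.5]]]'

```text
clock: 1.77
position: [0.6923, -0.0868, 0.2589]
ee_rot: [-1.948, -2.461, 0.002]
force: [-0.2, -0.3, 0.8]
width: 0.996
```

```bash
python3 - <<'E'
from h import *
s=observe();print(s["clock"],s["position"],s["joints"].round(2),s["force"]);Y=R.from_rotvec(s["ee_rot"]).as_matrix();print(Y.round(3),np.degrees(np.arctan2(Y[1,1],Y[0,1])))
print(kn(0)-s["position"])
im,d=eyes.get_image("side");print([r for r in red(im) if 150<r[1][0]<260]);cv2.imwrite("pics/side1.png",im[:,:,::-1])
E
```

```text
1.7667 [ 0.6923214  -0.08683794  0.25887212] [ 0.31  0.59 -0.45  1.31  0.25  1.3   0.09] [-0.19728737 -0.32464167  0.76580104]
[[-0.23   0.973 -0.003]
 [ 0.973  0.23   0.001]
 [ 0.001 -0.003 -1.   ]] 13.271377235946137
[-0.0003214  -0.00206206 -0.08387212]
[(array([224, 203,   7,   7,  39], dtype=int32), array([226.74358974, 206.02564103]))]
```

View pics/side1.png

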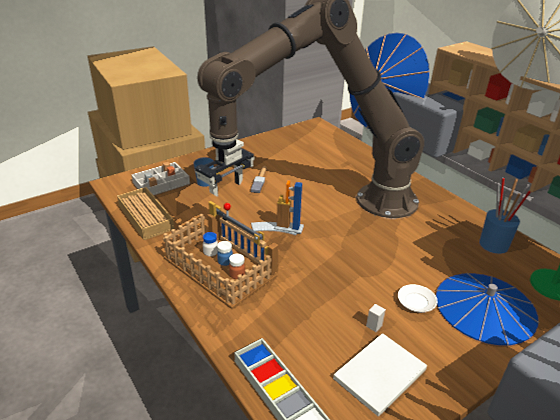

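The picture shows the open gripper over the knob at (227, 206), clear of the pots. I'll go down and close.

Request:
step_arm --series '[[[0.0918, 0, -0.002, -0.03, 0], [0.0918, 0, -0.002, -0.06, 0], [0.0918, 0, -0.002, -0.08, 0], [0.0918, 0, -0.002, -0.089, 0], [0.0918, 0, -0.002, -0.089, 0], [0.04, 0, -0.002, -0.089, 0], [0.04, 0, -0.002, -0.089, 0], [0.04, 0, -0.002, -0.089, 0]]]' --squeeze 25

```text
clock: 2.48
position: [0.6927, -0.091, 0.1722]
ee_rot: [1.953, 2.46, -0.001]
force: [-0.1, -0.0, 0.2]
width: 0.832
```

Request:
step_arm --series '[[[0.03, 0, 0, 0, 0], [0.02, 0, 0, 0, 0], [0.015, 0, 0, 0, 0], [0.015, 0, 0, 0, 0], [0.015, 0, 0, 0, 0], [0.015, 0, 0, 0, 0], [0.015, 0, 0, 0, 0], [0.015, 0, 0, 0, 0]]]' --squeeze 25

```text
clock: 3.15
position: [0.6924, -0.091, 0.172]
ee_rot: [1.953, 2.46, -0.002]
force: [-1.5, 0.4, 1.6]
width: 0.267
```

```bash
python3 - <<'E'
from h import *
s=observe();print(s["clock"],s["position"],s["force"],s["width"]*.0918)
print(kn(0)-s["position"])
for n,(x0,y0,x1,y1) in dict(side=(190,160,290,260),top=(240,100,340,200)).items():
    im,d=eyes.get_image(n);cv2.imwrite(f"pics/{n}2.png",cv2.resize(im[y0:y1,x0:x1],None,fx=5,fy=5)[:,:,::-1])
E
```

```text
3.15 [ 0.69243528 -0.09103738  0.17198459] [-1.47900343  0.43060856  1.64695599] 0.024481944148669187
[-0.00043528  0.00213738  0.00301541]
```

View pics/side2.png

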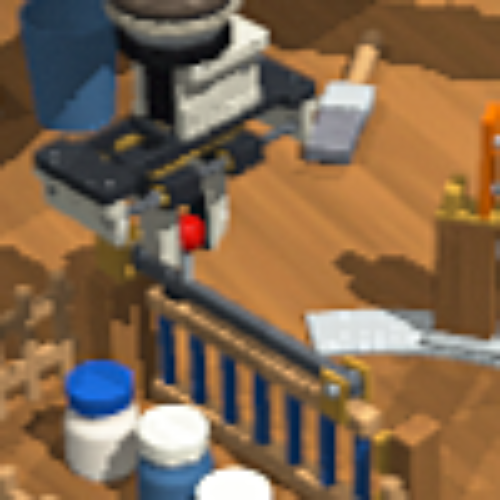

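The fingers hold the ball, with the opening at 24.5 mm. Next I lift along the knob's arc.

Request:
step_arm --series '[[[0.01, 0, 0, 0, 0], [0.01, 0, 0, 0, 0], [0.01, -0.0005, 0.002, 0.006, 0], [0.01, -0.001, 0.004, 0.012, 0], [0.01, -0.0015, 0.006, 0.018, 0], [0.01, -0.002, 0.008, 0.023, 0], [0.01, -0.002, 0.008, 0.023, 0], [0.01, -0.002, 0.008, 0.023, 0]]]' --squeeze 35

```text
clock: 3.92
position: [0.6903, -0.0823, 0.1953]
ee_rot: [-1.952, -2.461, 0.001]
force: [0.1, 2.3, -3.7]
width: 0.264
```

```bash
python3 - <<'E'
from h import *
s=observe();print(s["clock"],s["position"],s["force"],s["width"]*.0918)
for n,(x0,y0,x1,y1) in dict(side=(190,160,290,260),top=(240,100,340,200)).items():
    im,d=eyes.get_image(n);cv2.imwrite(f"pics/{n}3.png",cv2.resize(im[y0:y1,x0:x1],None,fx=5,fy=5)[:,:,::-1])
    print(red(im))
E
```

```text
3.9167 [ 0.69027369 -0.08230354  0.19531489] [ 0.05862415  2.29208366 -3.66756672] 0.024203760113470012
[(array([485,  84,  15,  15,  95], dtype=int32), array([492.21052632,  91.37894737])), (array([500, 179,   4,  24,  34], dtype=int32), array([501.52941176, 189.91176471])), (array([228, 198,   5,   8,  31], dtype=int32), array([229.67741935, 201.22580645])), (array([252, 359,  32,  23, 367], dtype=int32), array([266.77929155, 370.13079019]))]
[(array([126, 104,  13,  22, 286], dtype=int32), array([132. , 114.5]))]
```

View pics/side3.png

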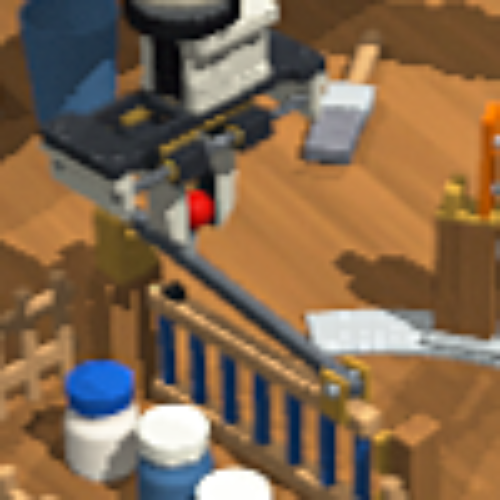

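```bash
python3 - <<'E'
from h import *
s=observe();p=s["position"][:2];r,a0=pol(p);print(r,a0,s["position"])
for a in np.arange(.05,1.13,.05):
    c,sn=np.cos(-a),np.sin(-a);q=H+np.array([[c,-sn],[sn,c]])@(p-H);print(round(a,2),(q-p).round(4),round(-np.degrees(a),1))
E
```

```text
0.17849192972563413 0.0015093291317919894 [ 0.69026244 -0.08262218  0.19472229]
0.05 [-0.0087 -0.0018] -2.9
0.1 [-0.0176 -0.0031] -5.7
0.15 [-0.0264 -0.0041] -8.6
0.2 [-0.0354 -0.0045] -11.5
0.25 [-0.0443 -0.0045] -14.3
0.3 [-0.0532 -0.0041] -17.2
0.35 [-0.0621 -0.0032] -20.1
0.4 [-0.0709 -0.0019] -22.9
0.45 [-0.0796 -0.0002] -25.8
0.5 [-0.0883  0.002 ] -28.6
0.55 [-0.0968  0.0046] -31.5
0.6 [-0.1052  0.0077] -34.4
0.65 [-0.1134  0.0111] -37.2
0.7 [-0.1215  0.015 ] -40.1
0.75 [-0.1293  0.0193] -43.0
0.8 [-0.1369  0.0239] -45.8
0.85 [-0.1443  0.0289] -48.7
0.9 [-0.1514  0.0343] -51.6
0.95 [-0.1583  0.0401] -54.4
1.0 [-0.1648  0.0461] -57.3
1.05 [-0.171   0.0525] -60.2
1.1 [-0.177   0.0592] -63.0
```

Request:
step_arm --series '[[[0.01, -0.0044, -0.0009, 0.0005, -1.4], [0.01, -0.0087, -0.0018, 0.0005, -2.9], [0.01, -0.0176, -0.0031, 0.0005, -5.7], [0.01, -0.0264, -0.0041, 0.0005, -8.6], [0.01, -0.0354, -0.0045, 0.0005, -11.5], [0.01, -0.0443, -0.0045, 0.0005, -14.3], [0.01, -0.0532, -0.0041, 0.0005, -17.2], [0.01, -0.0621, -0.0032, 0.0005, -20.1], [0.01, -0.0709, -0.0019, 0.0005, -22.9], [0.01, -0.0796, -0.0002, 0.0005, -25.8], [0.01, -0.0883, 0.002, 0.0005, -28.6], [0.01, -0.0968, 0.0046, 0.0005, -31.5], [0.01, -0.1052, 0.0077, 0.0005, -34.4], [0.01, -0.1134, 0.0111, 0.0005, -37.2], [0.01, -0.1215, 0.015, 0.0005, -40.1], [0.01, -0.1293, 0.0193, 0.0005, -43], [0.01, -0.1369, 0.0239, 0.0005, -45.8], [0.01, -0.1443, 0.0289, 0.0005, -48.7], [0.01, -0.1443, 0.0289, 0.0005, -48.7], [0.01, -0.1443, 0.0289, 0.0005, -48.7]]]'

```text
clock: 5.68
position: [0.547, -0.0533, 0.196]
ee_rot: [2.794, 1.436, 0.004]
force: [6.5, 2.5, -6.0]
width: 0.263
```

```bash
cat > st.py <<'E'
from h import *
s=observe();p=s["position"][:2];r,a0=pol(p);t=-np.cos(a0)*xp+np.sin(a0)*yp;ra=-np.sin(a0)*xp-np.cos(a0)*yp
f=s["force"]
print("t",s["clock"],"pos",s["position"].round(4),"r,a",round(r,4),round(a0,4),"F tang(open+)",(f[:2]@t).round(2),"rad",(f[:2]@ra).round(2),"z",f[2].round(2),"w",s["width"]*.0918)
Y=R.from_rotvec(s["ee_rot"]).as_matrix()[:,1];print("yaw",np.degrees(np.arctan2(Y[1],Y[0])),"want",13.1-np.degrees(a0))
E
cat > pic.py <<'E'
from h import *
import sys
for n,(x0,y0,x1,y1) in dict(side=(200,140,320,260),top=(230,150,330,270)).items():
    im,d=eyes.get_image(n);np.savez(f"pics/{n}{sys.argv[1]}.npz",im=im,d=d);cv2.imwrite(f"pics/{n}{sys.argv[1]}.png",cv2.resize(im[y0:y1,x0:x1],None,fx=5,fy=5)[:,:,::-1])
    print(red(im))
E
python3 st.py; python3 pic.py 4
```

```text
t 5.6833 pos [ 0.547  -0.0533  0.196 ] r,a 0.1776 0.8478 F tang(open+) -3.84 rad -5.85 z -6.0 w 0.02410048717463151
yaw -35.592538322446984 want -35.47501853599694
[(array([489,  84,  11,   7,  32], dtype=int32), array([493.65625,  87.1875 ])), (array([485,  89,  13,  10,  67], dtype=int32), array([491.35820896,  93.62686567])), (array([500, 179,   4,  24,  34], dtype=int32), array([501.52941176, 189.91176471])), (array([266, 190,   6,   7,  31], dtype=int32), array([268.70967742, 193.09677419])), (array([252, 359,  32,  23, 369], dtype=int32), array([266.70731707, 370.15176152]))]
[(array([126, 104,  13,  22, 286], dtype=int32), array([132. , 114.5]))]
```

View pics/side4.png

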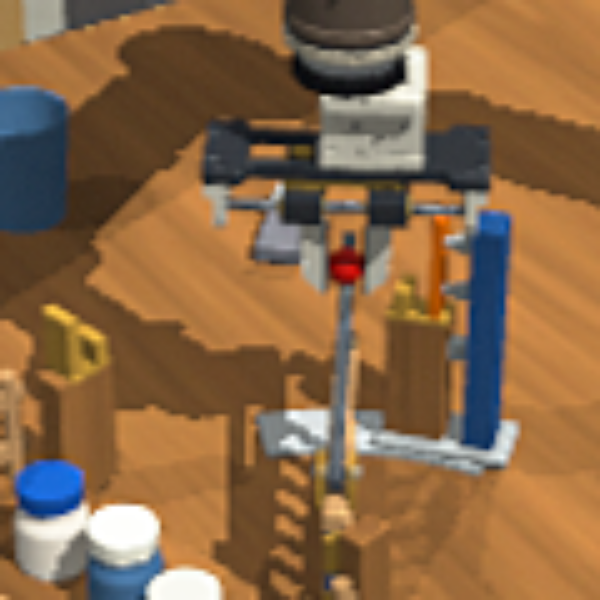

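```bash
cat > wp.py <<'E'
from h import *
import sys
# rows to rotate from current TCP angle to targets (rad), radial change dr
s=observe();p=s["position"][:2];r,a0=pol(p);dr=float(sys.argv[1])
for a in map(float,sys.argv[2:]):
    q=H+(r+dr)*(-np.sin(a)*xp-np.cos(a)*yp);print(a,(q-p).round(4),round(-np.degrees(a-a0),1))
E
python3 wp.py -0.001 .88 .91 .94 .97 1.0 1.02 1.03 1.04
```

```text
0.88 [-0.0043  0.0044] -2.0
0.91 [-0.0084  0.0077] -3.7
0.94 [-0.0125  0.0111] -5.4
0.97 [-0.0165  0.0146] -7.1
1.0 [-0.0203  0.0182] -8.8
1.02 [-0.0228  0.0207] -10.0
1.03 [-0.0241  0.022 ] -10.5
1.04 [-0.0253  0.0232] -11.1
```

Request:
step_arm --series '[[[0.01, -0.0043, 0.0044, 0, -2.0], [0.01, -0.0084, 0.0077, 0, -3.7], [0.01, -0.0125, 0.0111, 0, -5.4], [0.01, -0.0165, 0.0146, 0, -7.1], [0.01, -0.0203, 0.0182, 0, -8.8], [0.01, -0.0228, 0.0207, 0, -10], [0.01, -0.0241, 0.022, 0, -10.5], [0.01, -0.0253, 0.0232, 0, -11.1], [0.01, -0.0253, 0.0232, 0, -11.1], [0.01, -0.0253, 0.0232, 0, -11.1]]]'

```text
clock: 6.62
position: [0.5218, -0.0312, 0.1959]
ee_rot: [2.919, 1.158, 0.003]
force: [1.1, -4.8, -2.2]
width: 0.266
```

```bash
python3 st.py; python3 pic.py 5; python3 st.py; python3 wp.py 0 1.045 1.05 1.055 1.06 1.065 1.07 1.075 1.08
```

```text
t 6.6167 pos [ 0.5218 -0.0312  0.1959] r,a 0.1773 1.0372 F tang(open+) -4.25 rad 2.49 z -2.18 w 0.024378944453051946
yaw -46.710887865318995 want -46.3283324827586
[(array([485,  84,  15,  15, 117], dtype=int32), array([492.00854701,  91.07692308])), (array([500, 179,   4,  24,  34], dtype=int32), array([501.52941176, 189.91176471])), (array([276, 191,   6,   6,  32], dtype=int32), array([278.34375, 193.46875])), (array([251, 359,  33,  23, 371], dtype=int32), array([266.64150943, 370.18059299]))]
[(array([126, 104,  13,  22, 286], dtype=int32), array([132. , 114.5]))]
t 6.7167 pos [ 0.5218 -0.0312  0.1958] r,a 0.1773 1.0373 F tang(open+) -4.56 rad 1.78 z -1.1 w 0.024132005063114987
yaw -46.71341627117125 want -46.33090323376156
1.045 [-0.0009  0.001 ] -0.4
1.05 [-0.0015  0.0016] -0.7
1.055 [-0.0022  0.0023] -1.0
1.06 [-0.0028  0.0029] -1.3
1.065 [-0.0033  0.0036] -1.6
1.07 [-0.0039  0.0043] -1.9
1.075 [-0.0045  0.0049] -2.2
1.08 [-0.0051  0.0056] -2.4
```

View pics/side5.png

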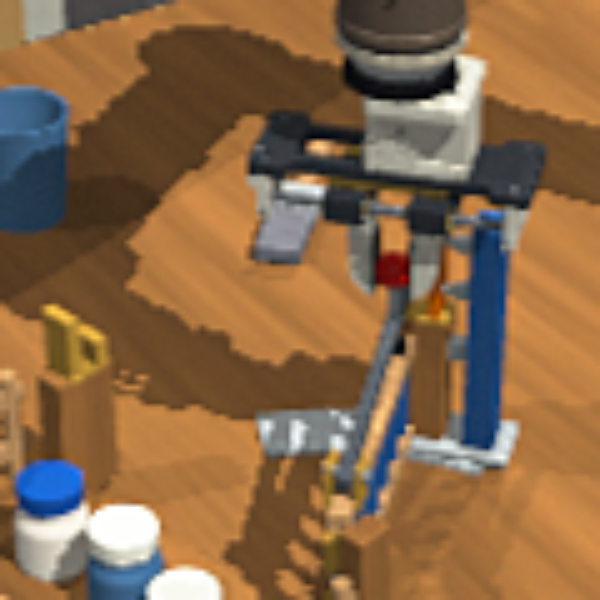

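View pics/top5.png

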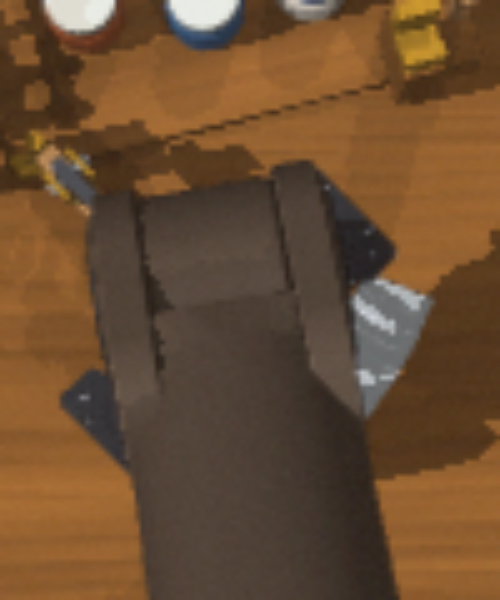

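Request:
step_arm --series '[[[0.01, -0.0009, 0.001, 0, 0], [0.01, -0.0015, 0.0016, 0, -0.3], [0.01, -0.0022, 0.0023, 0, -0.6], [0.01, -0.0022, 0.0023, 0, -0.6], [0.01, -0.0022, 0.0023, 0, -0.6]]]'

```text
clock: 7.13
position: [0.5196, -0.0289, 0.1958]
ee_rot: [2.925, 1.143, 0.003]
force: [2.6, -4.5, -3.2]
width: 0.263
```

```bash
python3 st.py;python3 wp.py 0 1.045 1.05 1.055 1.06 1.065 1.07 1.075 1.08
```

```text
t 7.1333 pos [ 0.5196 -0.0289  0.1958] r,a 0.1774 1.0548 F tang(open+) -5.13 rad 1.15 z -3.24 w 0.02417647000183729
yaw -47.318596712354584 want -47.33499947739963
1.045 [ 0.0012 -0.0013] 0.6
1.05 [ 0.0006 -0.0006] 0.3
1.055 [-0.  0.] -0.0
1.06 [-0.0006  0.0007] -0.3
1.065 [-0.0012  0.0013] -0.6
1.07 [-0.0018  0.002 ] -0.9
1.075 [-0.0024  0.0027] -1.2
1.08 [-0.003   0.0033] -1.4
```

Request:
step_arm --series '[[[0.01, -0.0006, 0.0007, 0, -0.3], [0.01, -0.0012, 0.0013, 0, -0.6], [0.01, -0.0012, 0.0013, 0, -0.6], [0.01, -0.0012, 0.0013, 0, -0.6]]]'

```text
clock: 7.47
position: [0.5184, -0.0276, 0.1958]
ee_rot: [2.931, 1.128, 0.003]
force: [2.4, -4.0, -2.2]
width: 0.264
```

```bash
python3 st.py;python3 st.py|head -1; python3 wp.py 0 1.065 1.07 1.075 1.08
```

```text
t 7.4667 pos [ 0.5184 -0.0276  0.1958] r,a 0.1774 1.0649 F tang(open+) -4.62 rad 0.92 z -2.23 w 0.024205562143212195
yaw -47.91133084561822 want -47.91415214233911
t 7.4667 pos [ 0.5184 -0.0276  0.1958] r,a 0.1774 1.0649 F tang(open+) -4.62 rad 0.92 z -2.23 w 0.024205562143212195
1.065 [-0.  0.] -0.0
1.07 [-0.0006  0.0007] -0.3
1.075 [-0.0012  0.0013] -0.6
1.08 [-0.0018  0.002 ] -0.9
```

Request:
step_arm --series '[[[0.01, -0.0006, 0.0007, 0, -0.3], [0.01, -0.0012, 0.0013, 0, -0.6], [0.01, -0.0012, 0.0013, 0, -0.6], [0.01, -0.0012, 0.0013, 0, -0.6]]]'

```text
clock: 7.8
position: [0.5175, -0.0265, 0.1958]
ee_rot: [2.936, 1.112, 0.003]
force: [4.2, -4.9, -3.3]
width: 0.262
```

```bash
python3 st.py;python3 wp.py 0 1.075 1.08 1.085 1.09
```

```text
t 7.8 pos [ 0.5175 -0.0265  0.1958] r,a 0.1773 1.073 F tang(open+) -6.42 rad 0.1 z -3.29 w 0.024052655240512814
yaw -48.512485347893296 want -48.38023718828937
1.075 [-0.0002  0.0003] -0.1
1.08 [-0.0008  0.0009] -0.4
1.085 [-0.0014  0.0016] -0.7
1.09 [-0.002   0.0023] -1.0
```

Request:
step_arm --series '[[[0.01, -0.0006, 0.0007, 0, -0.2], [0.01, -0.0009, 0.001, 0, -0.4], [0.01, -0.0009, 0.001, 0, -0.4], [0.01, -0.0009, 0.001, 0, -0.4]]]'

```text
clock: 8.13
position: [0.517, -0.026, 0.1958]
ee_rot: [2.94, 1.101, 0.004]
force: [5.3, -5.6, -4.9]
width: 0.261
```

```bash
python3 st.py;python3 wp.py 0 1.075 1.08 1.085 1.09; python3 st.py|head -1
```

```text
t 8.1333 pos [ 0.517  -0.026   0.1958] r,a 0.1773 1.0768 F tang(open+) -7.71 rad -0.22 z -4.87 w 0.02392064322646257
yaw -48.92389796542395 want -48.59627823746189
1.075 [ 0.0002 -0.0002] 0.1
1.08 [-0.0004  0.0004] -0.2
1.085 [-0.001   0.0011] -0.5
1.09 [-0.0015  0.0018] -0.8
t 8.1333 pos [ 0.517  -0.026   0.1958] r,a 0.1773 1.0768 F tang(open+) -7.71 rad -0.22 z -4.87 w 0.02392064322646257
```

Request:
step_arm --series '[[[0.01, -0.0007, 0.0008, 0, 0], [0.01, -0.0014, 0.0016, 0, -0.2], [0.01, -0.0014, 0.0016, 0, -0.2], [0.01, -0.0014, 0.0016, 0, -0.2]]]'

```text
clock: 8.47
position: [0.5165, -0.0254, 0.1959]
ee_rot: [2.94, 1.095, 0.006]
force: [6.0, -6.6, -5.6]
width: 0.261
```

```bash
python3 st.py;python3 wp.py 0 1.08 1.085 1.09
```

```text
t 8.4667 pos [ 0.5165 -0.0254  0.1959] r,a 0.1774 1.0815 F tang(open+) -8.93 rad -0.23 z -5.58 w 0.02400213087603339
yaw -49.15761566129393 want -48.86563168958245
1.08 [ 0.0002 -0.0002] 0.1
1.085 [-0.0004  0.0005] -0.2
1.09 [-0.001   0.0011] -0.5
```

Request:
step_arm --series '[[[0.01, -0.0007, 0.0008, 0, 0], [0.01, -0.0014, 0.0016, 0, 0], [0.01, -0.0014, 0.0016, 0, 0], [0.01, -0.0014, 0.0016, 0, 0]]]'

```text
clock: 8.8
position: [0.5162, -0.025, 0.1959]
ee_rot: [2.939, 1.093, 0.008]
force: [7.7, -7.8, -6.1]
width: 0.266
```

```bash
python3 st.py; python3 - <<'E'
from h import *
s=observe();r,a=pol(s["position"]);ra=-np.sin(a)*xp-np.cos(a)*yp;t=-np.cos(a)*xp+np.sin(a)*yp;print("rad",ra,"tan",t)
k0=kn(a,.15)
for b in(.15,.12,.09,.06,.03,0):print(b,(kn(a,b)-k0).round(4))
E
```

```text
t 8.8 pos [ 0.5162 -0.025   0.1959] r,a 0.1773 1.0844 F tang(open+) -10.9 rad -0.71 z -6.07 w 0.024406639506404412
yaw -49.2096350070907 want -49.033302315282185
rad [-0.75508434 -0.65562767] tan [-0.65562767  0.75508434]
0.15 [0. 0. 0.]
0.12 [-0.0015 -0.0013 -0.0043]
0.09 [-0.0028 -0.0025 -0.0086]
0.06 [-0.0041 -0.0036 -0.013 ]
0.03 [-0.0053 -0.0046 -0.0174]
0 [-0.0063 -0.0055 -0.0219]
```

Request:
step_arm --series '[[[0.01, -0.0018, 0.0007, -0.002, 0], [0.01, -0.0026, 0.0, -0.0043, 0], [0.01, -0.0033, -0.0006, -0.0065, 0], [0.01, -0.0039, -0.0012, -0.0086, 0], [0.01, -0.0045, -0.0018, -0.0108, 0], [0.01, -0.0045, -0.0018, -0.0108, 0], [0.01, -0.0045, -0.0018, -0.0108, 0]]]'

```text
clock: 9.38
position: [0.513, -0.0281, 0.1857]
ee_rot: [2.938, 1.09, 0.012]
force: [5.8, -9.0, -0.1]
width: 0.259
```

```bash
python3 st.py
```

```text
t 9.3833 pos [ 0.513  -0.0281  0.1857] r,a 0.1818 1.0828 F tang(open+) -10.6 rad 1.48 z -0.14 w 0.023754893701629944
yaw -49.28092593649117 want -48.93766044012599
```

Request:
step_arm --series '[[[0.01, -0.0017, 0.0009, -0.002, 0], [0.01, -0.0023, 0.0003, -0.004, 0], [0.01, -0.0029, -0.0002, -0.006, 0], [0.01, -0.0029, -0.0002, -0.006, 0], [0.01, -0.0029, -0.0002, -0.006, 0]]]'

```text
clock: 9.8
position: [0.5115, -0.0295, 0.1805]
ee_rot: [2.937, 1.088, 0.016]
force: [5.7, -7.7, 0.2]
width: 0.261
```

```bash
python3 st.py
```

```text
t 9.8 pos [ 0.5115 -0.0295  0.1805] r,a 0.1838 1.0824 F tang(open+) -9.54 rad 0.7 z 0.19 w 0.0240020712205109
yaw -49.34471940447365 want -48.91440874515554
```

Request:
step_arm --series '[[[0.01, -0.0017, 0.0009, -0.002, 0], [0.01, -0.0022, 0.0004, -0.004, 0], [0.01, -0.0027, 0.0, -0.006, 0], [0.01, -0.003, -0.0003, -0.0075, 0], [0.01, -0.003, -0.0003, -0.0075, 0], [0.01, -0.003, -0.0003, -0.0075, 0]]]'

```text
clock: 10.3
position: [0.5099, -0.031, 0.1737]
ee_rot: [2.935, 1.086, 0.019]
force: [5.0, -7.8, 1.2]
width: 0.258
```

```bash
python3 st.py; python3 pic.py 6
```

```text
t 10.3 pos [ 0.5099 -0.031   0.1737] r,a 0.1861 1.0821 F tang(open+) -9.16 rad 1.38 z 1.24 w 0.023675927414626124
yaw -49.40878756413019 want -48.90197582183661
[(array([485,  84,  15,  15, 115], dtype=int32), array([492.        ,  91.24347826])), (array([500, 179,   4,  24,  34], dtype=int32), array([501.52941176, 189.91176471])), (array([279, 195,   5,   7,  29], dtype=int32), array([281.        , 197.79310345])), (array([509, 213,   6,   7,   9], dtype=int32), array([511.55555556, 215.44444444])), (array([252, 359,  32,  23, 370], dtype=int32), array([266.68378378, 370.17837838]))]
[(array([126, 104,  13,  22, 286], dtype=int32), array([132. , 114.5]))]
```

View pics/side6.png

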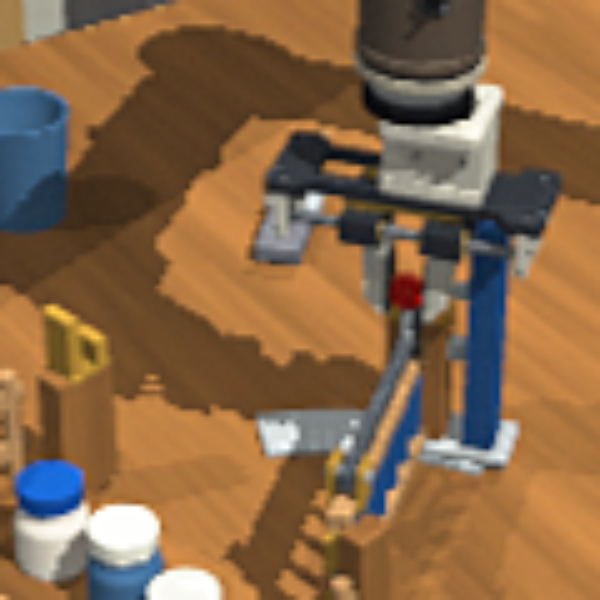

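Request:
step_arm --series '[[[0.01, -0.0013, 0.001, -0.001, 0], [0.01, -0.0015, 0.0009, -0.002, 0], [0.01, -0.0016, 0.0008, -0.003, 0], [0.01, -0.0016, 0.0008, -0.003, 0], [0.01, -0.0016, 0.0008, -0.003, 0]]]'

```text
clock: 10.82
position: [0.5096, -0.0315, 0.1718]
ee_rot: [2.934, 1.083, 0.023]
force: [3.6, -8.9, 4.7]
width: 0.261
```

```bash
python3 st.py
```

```text
t 10.8167 pos [ 0.5096 -0.0315  0.1718] r,a 0.1866 1.081 F tang(open+) -9.05 rad 3.18 z 4.71 w 0.023943138616444832
yaw -49.476614675447216 want -48.83884012050029
```

Request:
step_arm --series '[[[0.01, 0.0007, -0.0008, 0, 0], [0.01, 0.0014, -0.0016, 0, 0.3], [0.01, 0.0021, -0.0024, 0, 0.6], [0.01, 0.0028, -0.0032, 0, 1.0], [0.01, 0.0035, -0.004, 0, 1.3], [0.01, 0.0035, -0.004, 0, 1.3], [0.01, 0.0035, -0.004, 0, 1.3]]]'

```text
clock: 11.4
position: [0.513, -0.0354, 0.1719]
ee_rot: [2.922, 1.117, 0.023]
force: [-1.6, -3.5, 4.3]
width: 0.265
```

```bash
python3 st.py
```

```text
t 11.4 pos [ 0.513  -0.0354  0.1719] r,a 0.1866 1.0534 F tang(open+) -1.51 rad 3.58 z 4.31 w 0.024307509921776032
yaw -48.166755657321005 want -47.25642309028889
```

The tangential force has dropped well below the gate spring's pull, so the lip is holding the bar. Now I let go.

Request:
step_arm --series '[[[0.03, 0, 0, 0, 0], [0.04, 0, 0, 0, 0], [0.05, 0, 0, 0, 0], [0.06, 0, 0, 0, 0], [0.06, 0, 0, 0, 0], [0.06, 0, 0, 0, 0], [0.06, 0, 0, 0, 0], [0.06, 0, 0, 0, 0]]]'

```text
clock: 12.07
position: [0.513, -0.0353, 0.1719]
ee_rot: [2.922, 1.117, 0.023]
force: [0.6, -0.9, 0.4]
width: 0.65
```

```bash
python3 st.py; python3 pic.py 7
```

```text
t 12.0667 pos [ 0.513  -0.0353  0.1719] r,a 0.1866 1.0536 F tang(open+) -1.11 rad 0.18 z 0.44 w 0.05969519837461362
yaw -48.16637718868433 want -47.26814074686554
[(array([485,  83,  15,  16, 119], dtype=int32), array([492.07563025,  91.1512605 ])), (array([500, 179,   4,  24,  33], dtype=int32), array([501.57575758, 189.66666667])), (array([277, 195,   6,   7,  30], dtype=int32), array([279.56666667, 198.13333333])), (array([252, 359,  31,  23, 369], dtype=int32), array([266.6395664 , 370.18157182]))]
[(array([126, 104,  13,  22, 286], dtype=int32), array([132. , 114.5]))]
```

View pics/side7.png

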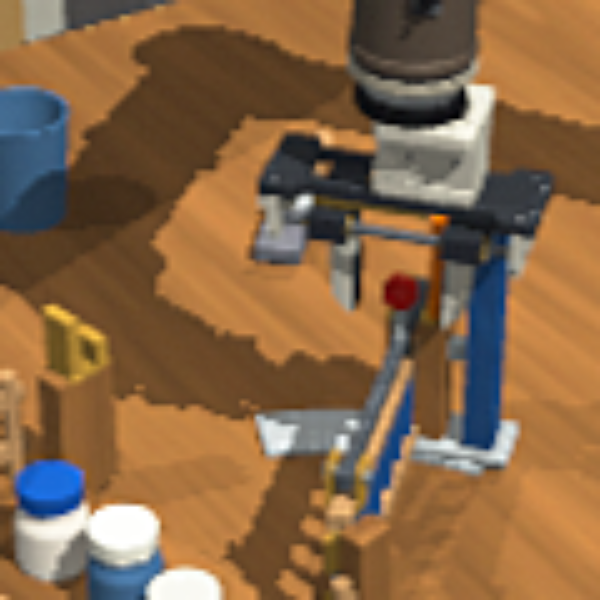

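The fingers are open around the knob at (280, 198) and the gate hasn't moved. I raise the hand and clear the view.

Request:
step_arm --series '[[[0.06, 0, 0, 0.01, 0], [0.06, 0, 0, 0.03, 0], [0.06, 0, 0, 0.06, 0], [0.06, 0, 0, 0.09, 0], [0.06, 0, 0, 0.12, 0], [0.06, 0, -0.03, 0.14, 0], [0.06, 0, -0.07, 0.14, 0], [0.06, 0, -0.11, 0.14, 0], [0.06, 0, -0.15, 0.14, 0], [0.06, 0, -0.19, 0.14, 0], [0.06, 0, -0.22, 0.14, 0], [0.06, 0, -0.25, 0.14, 0], [0.06, 0, -0.25, 0.14, 0], [0.06, 0, -0.25, 0.14, 0]]]'

```text
clock: 13.33
position: [0.5123, -0.2873, 0.3122]
ee_rot: [2.924, 1.111, 0.022]
force: [0.6, 0.8, -0.4]
width: 0.655
```

```bash
python3 st.py; python3 pic.py 8; python3 - <<'E'
from h import *
a=[r[1] for r in red(np.load("pics/side8.npz")["im"]) if 220<r[1][0]<330][0]
b=[r[1] for r in red(np.load("pics/top8.npz")["im"]) if 200<r[1][0]<330]
print(a,b)
if b:
    k,e=two(a,b[0]);print(k,e,pol(k))
E
```

```text
t 13.3333 pos [ 0.5123 -0.2873  0.3122] r,a 0.4029 0.5776 F tang(open+) -0.29 rad -0.93 z -0.4 w 0.060085114631613874
yaw -48.38181221528753 want -19.993139343845982
[(array([500, 179,   4,  22,  32], dtype=int32), array([501.625 , 189.1875])), (array([277, 195,   6,   7,  34], dtype=int32), array([279.41176471, 197.79411765])), (array([252, 359,  32,  23, 369], dtype=int32), array([266.70731707, 370.15176152]))]
[(array([126, 104,  13,  22, 285], dtype=int32), array([132.02105263, 114.46315789])), (array([273, 216,   9,   8,  54], dtype=int32), array([276.75925926, 219.35185185]))]
[279.41176471 197.79411765] [array([276.75925926, 219.35185185])]
[ 0.51467668 -0.03420377  0.17644796] 0.0009262170995204151 (np.float64(0.18460283191860485), np.float64(1.0519846042877725))
```

View pics/side8.png

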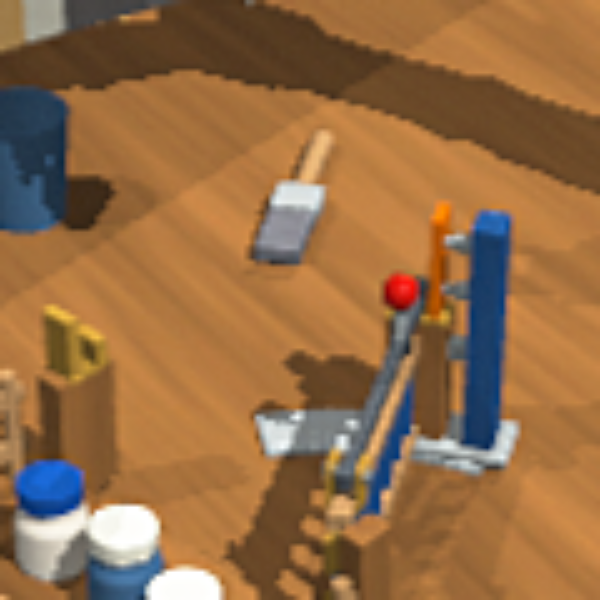

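View pics/top8.png

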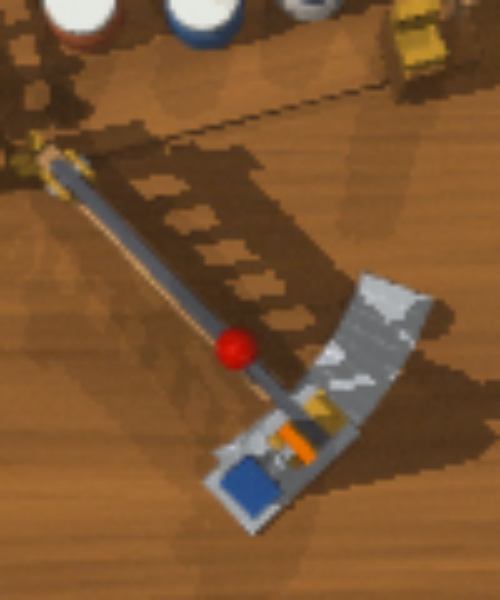

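The bar lies between the brass lip and the orange plate, with the knob at pixel (277, 219) in the top view. Its measured height is 176.4 mm; the same method gave 177.0 mm when it was latched, so the bar is fully down. The gate reads 1.05 rad with the hand clear, so I'm handing in.

```bash
python3 -c "
from cell import arm,observe
print(arm.sign_off(), observe()['clock'])"
```

```text
the job is handed in; nothing more can be done
the job is handed in; nothing more can be done
```

I lifted the bar out of the catch by its knob and swung the gate out to the stay. I then lowered the bar while it leaned on the sprung plate, let go and handed the job in at about 13.4 s. No verdict was reported.

- **Plate:** by wrist force I pressed it in about 2 to 3 mm, short of the 8.5 mm ramming limit. That is an estimate, as the plate's travel can't be read directly.
- **Bar down:** the knob measured 176.4 mm high after release. The same method gave 177.0 mm with the bar latched, so it lies fully down.
- **Gate held:** it read about 1.05 rad from the arm at release and again from the cameras about 1.3 s later with the hand clear. I judged it still from those two readings and did not measure its speed.
- **Other things on the table:** the pots, cup and brush look unmoved in the last pictures. I did not measure them, and I did not look at the seal stone or dish again after the early pictures, though the arm went nowhere near them.
- **Disagreements:** the plate was met at about 1.07 rad, against about 1.06 to 1.07 from the camera, which is within the calibration. The two knob sight lines disagreed by up to 2 mm.

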